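# Press the fret-press lever through its guard window

## Task

Reach down through the yellow guard's window over the orange lever and, with the fingertips, press that lever all the way down to its stop so that its press head seats the fret on the guitar neck; then draw back out and leave the lever down. Do not touch the yellow guard at any time, leave the green lever up, and do not move the glue bottle, the spool or the little cone.

Things in the scene. Friction and masses are not known exactly. Their poses are not given: they have to be found in the camera images.
- guard: fixed yellow sheet-metal guard over the levers, 118 mm (x) by 250 mm (y), its top face 120 mm above the bench, top sheet 5 mm thick, with two equal rectangular windows in the top side by side along y, separated by a 30 mm bar; border bars at least 22 mm. Closed by side walls and a front apron, open to the far side. Origin on the bench under the middle of the top; x points away from the robot at yaw 0, z up. The yaw varies
- window_left (a point): centre of the left (+y) guard window, at the level of the guard's top face; axes as the guard's. The window is 72 mm along x and 80 mm along y; the lever pad below may be up to 6 mm off its centre in each direction
- window_right (a point): centre of the right (-y) guard window, same size and axes as the left one
- orange_pad (a point): centre of the top face of the orange pad at the near end of the orange lever; moves with the lever. The pad is 34 mm along x, 56 mm along y, 12 mm thick. It lies under one of the two windows, left or right by chance: about 12 mm below the guard's top face with the lever up and about 38 mm below it when fully down
- green_pad (a point): centre of the top face of the green pad of the other lever, same sizes, under the other window
- orange_lever (a joint): the orange lever of a two-lever fret press. 0 = fully up, 0.2 rad = fully down at its stop; starts between 0 and 0.03. Stiff hinge 130 mm farther from the robot than the pad (press frame +x), 95 mm above the bench; about 5 N on the pad moves it and it stays where it is left.
- green_lever (a joint): the green lever of a two-lever fret press. 0 = fully up, 0.2 rad = fully down at its stop; starts between 0 and 0.03. Stiff hinge 130 mm farther from the robot than the pad (press frame +x), 95 mm above the bench; about 5 N on the pad moves it and it stays where it is left.
- press: fixed grey press base plate (250 x 270 x 12 mm) that carries both levers, the guard and a guitar neck lying along its y axis 85 mm beyond the pads (top of the fretboard 56 mm high, reaching 255 mm to the right and 445 mm to the left). Origin on the bench under the midpoint of the two pads; axes parallel to the guard's
- glue: loose glue bottle with a red cap, 38 mm across and 85 mm tall, standing left of the guard; origin at the centre of its underside
- spool: loose grey wire spool, 52 mm across and 42 mm tall, standing in front of the guard, on the robot's side; origin at the centre of its underside
- cone: loose orange-and-white toy traffic cone, 36 mm square foot, 48 mm tall, standing right of the guard; origin at the centre of its underside

How it is judged:
By the outcome, as a careful person would: the job done as asked, in the order asked, and still so for the second after the job is handed in, with the robot touching nothing.
It also fails if it takes over 32 s, if anything falls off the work surface, if the arm or the gripper's body presses on something with over 40 N, if the wrist force passes 120 N, or if a joint passes its speed limit or range.

## Robot

A 6-joint arm with a two-finger parallel gripper is mounted at the origin on the work surface. World frame = base frame: x ahead of the robot, y to its left, z up, the work surface at z = 0. Lengths are in m, angles in degrees, forces in N, time in s.
With the tool pointing down it reaches from about 0.375 to 0.9 m from the base axis. Payload 3.1 kg.
Tool frame: the origin (TCP) lies between the finger pads; the fingertips stand 11 mm ahead of it and the grasp point (between the pads) lies 8 mm behind it; x points along the fingers, y is the direction in which the jaws open and shut, and the axes are right-handed (so a half turn about x gives the same grasp; the last joint's range is limited). The gripper opens to 87 mm and grips with 3 to 60 N. Pads are 19 mm wide; open, the fingers measure 117 mm over their backs; the gripper's body (75 mm by 190 mm) begins 51 mm behind the grasp point.
Start: joints at [-10.227, 30.224, 82.088, -0, 67.689, -10.227], TCP at [0.625, 0, 0.234] pointing down, gripper open.
Joint ranges: [-176.69, 176.69], [-43.24, 126.21], [12.49, 139.97], [-82, 262], [0, 151.66], [-163.58, 163.58]. Speed limits (degrees/s): [159.86, 159.86, 180, 180, 180, 180].

## Interface

Orientations are given as a 3x3 rotation matrix whose columns are the frame's x, y, z axes.
In Python, from rig import bot gives the robot as it stands.
- The arm moves only by the shell command python3 -m inch 'ROWS' [OPENING]. ROWS is a JSON object of lists of equal length, an entry for each row: "dp": the shift along the tool's x, y, z in mm, a list of three; "yaw": the turn about the tool's x in degrees. In form: {"dp": [[tx, ty, tz], ...], "yaw": [yaw, ...]}. A call has 1 to 20 rows; each row shifts and turns the commanded pose from where the row before left it, along the tool's axes as they then stand; what a row does not reach is not made up. A row lasts 1/12 s, in which the tool goes at most 41.7 mm and 7.16 degrees, less where a joint would pass 70% of its speed; a pose out of reach is approached as far as the arm can. A call is refused whole if a number of a shift passes 41.7 or a number of a turn 7.16, either way. A call with a gripper value outside its range is refused whole. OPENING is the finger opening in mm, from 0 to 87, set as the call begins (- or left out, the last holds). The fingers move at their own pace and stop on an object; the grip force is fixed at half the most. Time passes only in rows, so rows that do not move let the fingers close. It gives the time, the measured TCP pose, the force and the opening at its end, in the units of the state.
- bot.read_state(): the state, without advancing time (a new reading comes with each control period).
- bot.capture(name): name is "scene" or "side" or "wrist"; returns a dict with "color" (384x512x3 uint8, red, green, blue), "intrinsics" (3x3 intrinsics, pixels), "pose" (4x4, takes a point from camera to world coordinates). Camera axes: x right, y down, z forward; pixel columns grow to the right and rows downward; lengths in m; the calibration is good to about 2 mm. A picture is of the moment at which its call begins. There is no depth.
- bot.hand_in(): hands the job in, once; it reports no verdict.
The state is a dict: "time_s": time; "joint_positions": joint angles; "qvel": joint speeds; "tau": joint torques, N m; "position": TCP position; "tcp_rot": TCP orientation; "force": force on the tool from outside, world axes, zero at the start; "moment": the same for the moment, N m; "opening": opening from 0.0 (shut) to 1.0 (fully open).
Only numpy, scipy, OpenCV 4.12 (cv2) and the standard library are available. Lean on these libraries where they do the work, as an engineer would, in place of code of your own. Each camera call takes 0.05 s, during which the arm holds its last target.

## Working session

There is one attempt and no reset: what is moved stays moved. The work goes in short steps, Python scripts to look and compute and a shell command to move; the robot and the scene stay as the last step left them, time stands still between calls to the robot, and variables do not carry over. Pictures are saved under pics/ and viewed, and the job is handed in when it is done.

```bash
mkdir -p pics; ls; cat > h.py <<'E'
import numpy as np, cv2, pickle
from rig import bot
def snap(n,tag):
    c=bot.capture(n); cv2.imwrite(f'pics/{tag}.png',c['color'][:,:,::-1]); pickle.dump(c,open(f'pics/{tag}.pkl','wb')); return c
E
python3 - <<'E'
from h import *
for n in ['scene','side','wrist']:
    c=snap(n,n+'0'); print(n,c['intrinsics'].tolist(),c['pose'].round(4).tolist())
s=bot.read_state(); print(s)
E
```

```text
pics
scene [[380.888488255803, 0.0, 252.01280251616862], [0.0, 380.888488255803, 193.3765611153715], [0.0, 0.0, 1.0]] [[-0.7096, 0.4901, -0.5063, 0.965], [0.7043, 0.4731, -0.5292, 0.4824], [-0.0198, -0.7321, -0.6809, 0.6547], [0.0, 0.0, 0.0, 1.0]]
side [[475.8272895078265, 0.0, 255.39459514510605], [0.0, 475.8272895078265, 187.51583027657418], [0.0, 0.0, 1.0]] [[0.9716, -0.1804, 0.153, 0.368], [-0.2365, -0.7499, 0.6178, -0.665], [0.0033, -0.6365, -0.7713, 1.0199], [0.0, 0.0, 0.0, 1.0]]
wrist [[283.2889836067775, 0.0, 257.1654195388218], [0.0, 283.2889836067775, 188.37453714917348], [0.0, 0.0, 1.0]] [[1.0, 0.0004, -0.0022, 0.6263], [-0.0003, -0.9539, -0.3, 0.0857], [-0.0022, 0.3, -0.9539, 0.3828], [0.0, 0.0, 0.0, 1.0]]
{'time_s': 0.15, 'joint_positions': array([-1.02262481e+01,  3.02696629e+01,  8.21414515e+01, -2.59301318e-03,
        6.76885661e+01, -1.02275153e+01]), 'qvel': array([ 0.00565922, -0.20262972, -0.19551069,  0.09157872, -0.03623901,
        0.01166459]), 'tau': array([ 9.14956272e-04, -4.40429199e+01, -1.76841742e+01,  6.33679633e-02,
        5.52540855e-02, -1.06930895e-04]), 'position': array([6.24438841e-01, 1.29607505e-04, 2.32754257e-01]), 'tcp_rot': array([[-1.71954598e-03,  9.99998521e-01,  3.91040540e-05],
       [ 2.67664201e-04,  3.95643720e-05, -9.99999963e-01],
       [-9.99998486e-01, -1.71953545e-03, -2.67731838e-04]]), 'force': array([ 0.02232085, -0.06018559,  0.70495357]), 'moment': array([-0.01257352,  0.00917555, -0.01766064]), 'opening': 0.9996203981083867}
```

View pics/scene0.png

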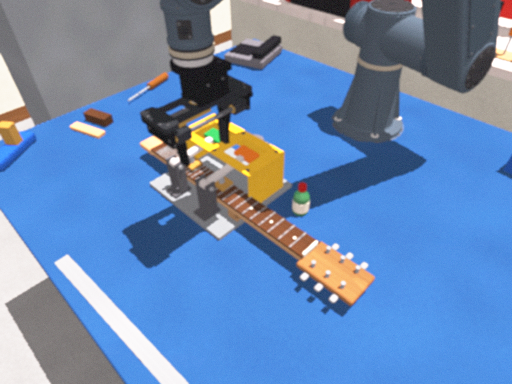

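View pics/side0.png

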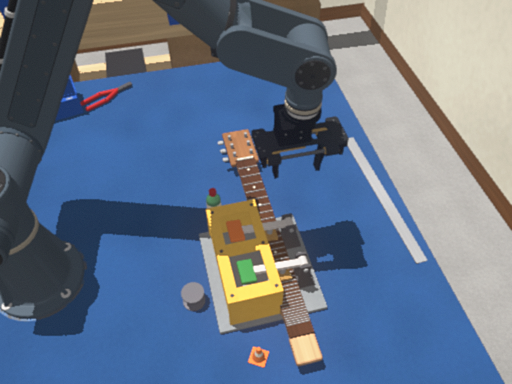

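View pics/wrist0.png

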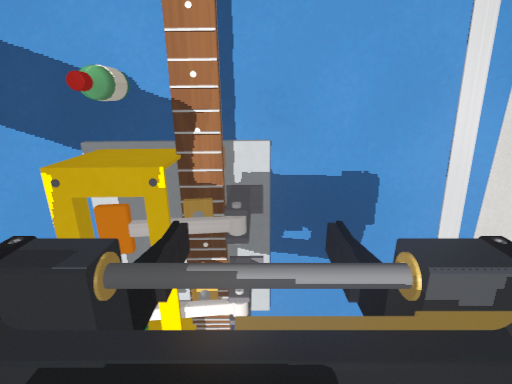

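```bash
python3 - <<'E'
import cv2
a=cv2.imread('pics/side0.png')[190:340,190:340]; cv2.imwrite('pics/side0c.png',cv2.resize(a,(600,600),interpolation=cv2.INTER_CUBIC))
a=cv2.imread('pics/wrist0.png')[130:280,30:230]; cv2.imwrite('pics/wrist0c.png',cv2.resize(a,(800,600),interpolation=cv2.INTER_CUBIC))
a=cv2.imread('pics/scene0.png')[110:235,140:300]; cv2.imwrite('pics/scene0c.png',cv2.resize(a,(768,600),interpolation=cv2.INTER_CUBIC))
E
```

```text
(no output)
```

View pics/side0c.png

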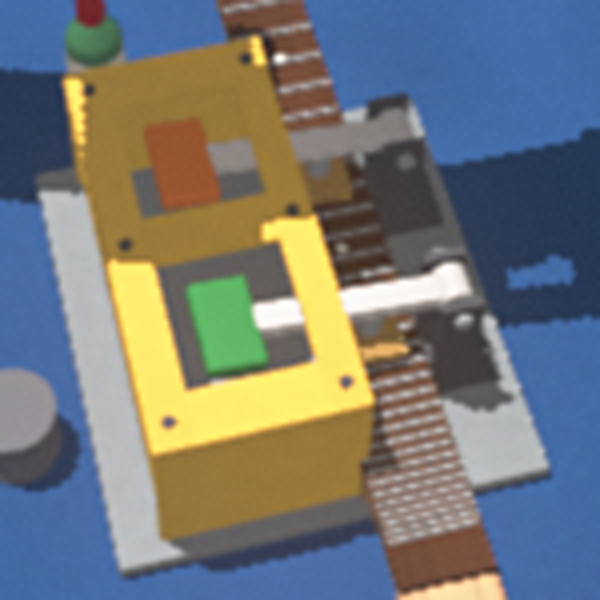

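View pics/wrist0c.png

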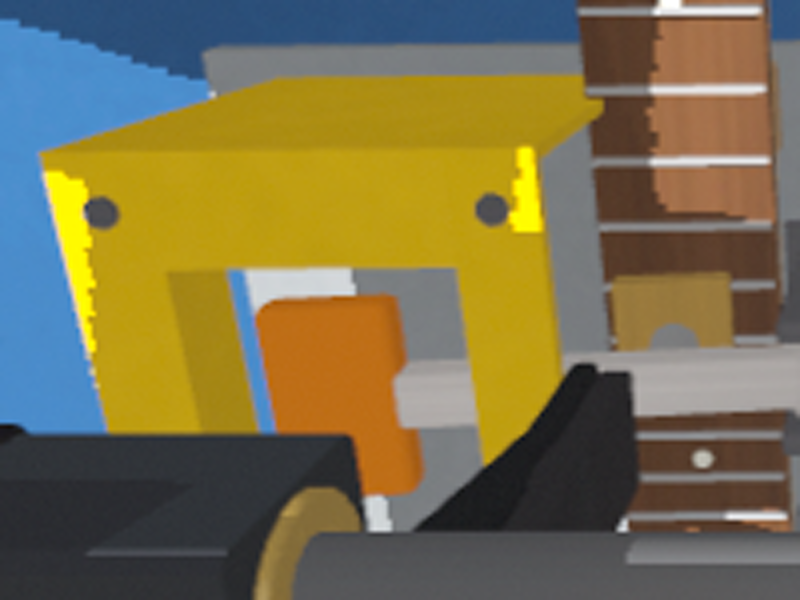

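View pics/scene0c.png

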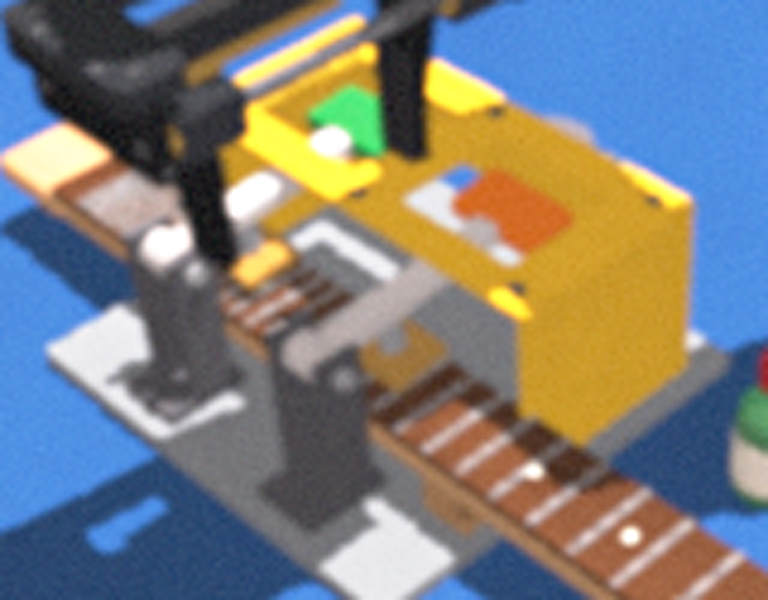

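```bash
cat > fit.py <<'E'
from h import *
from scipy.optimize import least_squares
def ray(tag,uv,z):
    c=pickle.load(open(f'pics/{tag}.pkl','rb')); K=c['intrinsics'];P=c['pose']
    d=P[:3,:3]@np.linalg.solve(K,[uv[0],uv[1],1]); o=P[:3,3]; return (o+d*(z-o[2])/d[2])
if __name__=='__main__':
    S=lambda u,v:('side0',(u/4+190-.4,v/4+190-.4)); W=lambda u,v:('wrist0',(u/4+30-.4,v/4+130-.4))
    obs=[(S(66,80),(-59,125)),(S(265,38),(59,125)),(S(152,455),(-59,-125)),(S(372,403),(59,-125)),
     (S(278,243),(36,-15)),(S(313,360),(36,-95)),(S(186,390),(-36,-95)),(S(160,268),(-36,-15)),
     (W(42,152),(-59,125)),(W(537,150),(59,125)),(W(168,270),(-36,95)),(W(457,268),(36,95))]
    pts=np.array([ray(*o[0],.12)[:2]*1e3 for o in obs]); m=np.array([o[1] for o in obs])
    def f(p):
        R=np.array([[np.cos(p[2]),-np.sin(p[2])],[np.sin(p[2]),np.cos(p[2])]]); return ((m@R.T+p[:2])-pts)
    r=least_squares(lambda p:f(p).ravel(),[500,0,0],loss='soft_l1',f_scale=3); p=r.x
    print(p[:2],np.degrees(p[2])); print(f(p).round(1).tolist())
    R=np.array([[np.cos(p[2]),-np.sin(p[2])],[np.sin(p[2]),np.cos(p[2])]])
    print('winL',R@[0,55]+p[:2])
    # orange pad corners
    for o in [S(147,126),S(203,118),S(220,195),S(162,207),W(256,303),W(398,294),W(423,490)]:
        q=ray(*o,.108)[:2]*1e3; print(o[0],(R.T@(q-p[:2])-[0,55]).round(1))
E
python3 fit.py
```

```text
[ 478.05809924 -102.78280425] -0.039851896364765736
[[1.8, 4.9], [-1.8, 1.7], [0.2, 1.0], [1.1, -0.8], [2.2, 3.3], [1.6, -2.2], [-1.4, -0.8], [-3.1, 3.7], [0.1, -1.4], [0.2, -2.0], [-1.1, -1.7], [-0.2, -2.3]]
winL [478.09635431 -47.78281755]
side0 [-19.7  29.9]
side0 [13.5 27.8]
side0 [ 11.2 -27.2]
side0 [-22.6 -27.4]
wrist0 [-22.2  28.5]
wrist0 [15. 31.]
wrist0 [ 14.1 -26.2]
```

```bash
python3 -m inch '{"dp":[[0,-30,10],[0,-30,10],[0,-30,9],[0,-30,9],[0,-30,9],[0,0,0],[0,0,0],[0,0,0],[0,0,0],[0,0,0],[0,0,0]],"yaw":[0,0,0,0,0,0,0,0,0,0,0]}' 0
python3 - <<'E'
from h import *
for n in ['scene','side','wrist']:
    c=snap(n,n+'1'); print(n,c['pose'].round(4).tolist())
a=cv2.imread('pics/side1.png')[150:350,170:370]; cv2.imwrite('pics/side1c.png',cv2.resize(a,(600,600),interpolation=cv2.INTER_CUBIC))
a=cv2.imread('pics/scene1.png')[50:235,100:330]; cv2.imwrite('pics/scene1c.png',cv2.resize(a,(746,600),interpolation=cv2.INTER_CUBIC))
s=bot.read_state(); print(s['position'],s['tcp_rot'].round(4),s['opening'],s['force'])
E
```

```text
time_s: 1.07
position: [0.476, -0.0469, 0.2335]
tcp_rot: [[0.001, 1.0, 0.001], [-0.0, 0.001, -1.0], [-1.0, 0.001, 0.0]]
force: [-0.2, 0.3, 0.2]
opening: 0.247
scene [[-0.7096, 0.4901, -0.5063, 0.965], [0.7043, 0.4731, -0.5292, 0.4824], [-0.0198, -0.7321, -0.6809, 0.6547], [0.0, 0.0, 0.0, 1.0]]
side [[0.9716, -0.1804, 0.153, 0.368], [-0.2365, -0.7499, 0.6178, -0.665], [0.0033, -0.6365, -0.7713, 1.0199], [0.0, 0.0, 0.0, 1.0]]
wrist [[1.0, 0.0004, -0.0001, 0.4771], [0.0003, -0.9538, -0.3004, 0.0388], [-0.0002, 0.3004, -0.9538, 0.3835], [0.0, 0.0, 0.0, 1.0]]
[ 0.47537333 -0.04681563  0.23339823] [[-1.e-04  1.e+00  5.e-04]
 [ 1.e-04  5.e-04 -1.e+00]
 [-1.e+00 -1.e-04 -1.e-04]] 0.11216280764610173 [-0.55380154 -0.31183592  0.22703127]
```

View pics/side1c.png

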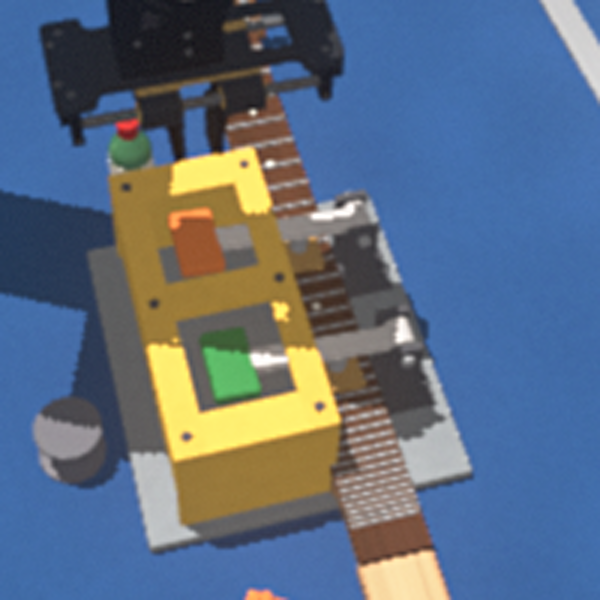

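View pics/scene1c.png

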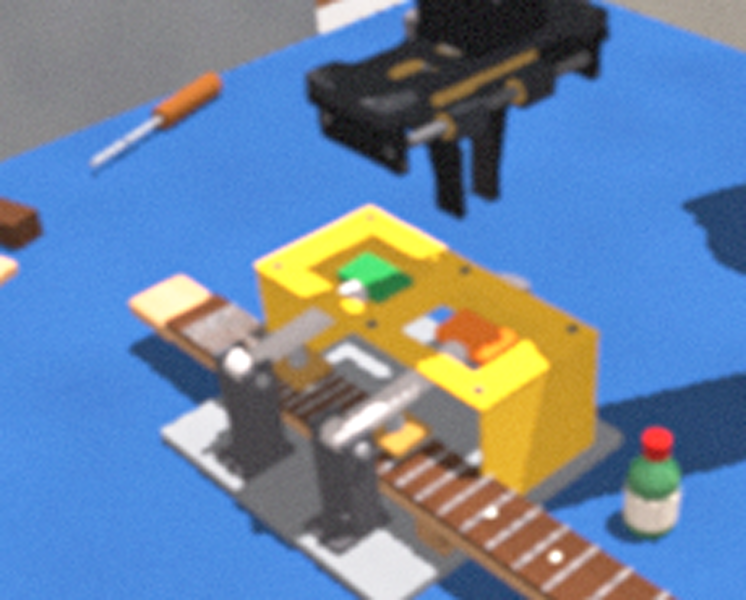

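View pics/wrist1.png

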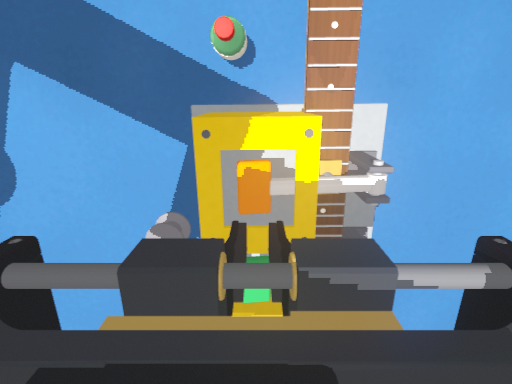

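The closing fingers hang above the left window. The wrist view shows the whole orange window at about (222..297, 150..226), with the pad at (237..271, 161..214). I'll refine from a crop.

```bash
python3 - <<'E'
import cv2
a=cv2.imread('pics/wrist1.png')[100:250,180:340]; cv2.imwrite('pics/wrist1c.png',cv2.resize(a,(640,600),interpolation=cv2.INTER_CUBIC))
E
```

```text
(no output)
```

View pics/wrist1c.png

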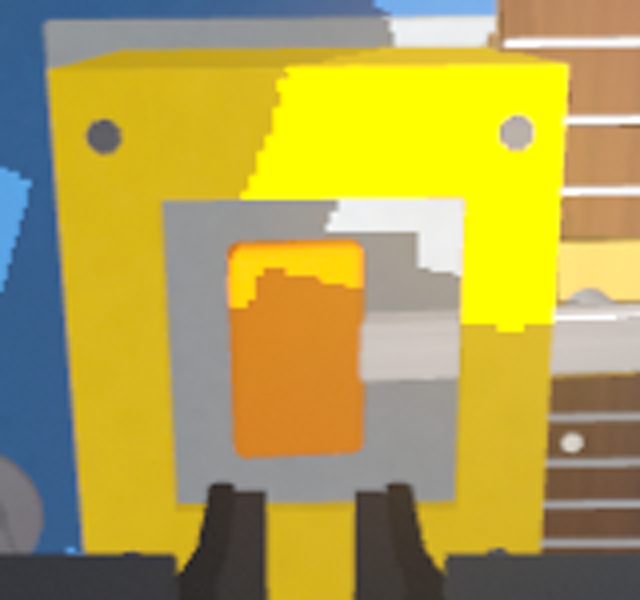

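```bash
python3 - <<'E'
from fit import *
W=lambda u,v:('wrist1',(u/4+180-.4,v/4+100-.4))
for o in [W(163,200),W(464,198),W(455,500),W(178,502),W(48,68),W(568,66)]: print('win',ray(*o,.12)[:2]*1e3)
for o in [W(228,243),W(363,240),W(363,453),W(235,456)]: print('pad',ray(*o,.108)[:2]*1e3)
c=snap('wrist','wrist2'); print(bot.read_state()['opening'])
E
python3 -m inch '{"dp":[[0,0,0],[0,0,0],[0,0,0]],"yaw":[0,0,0]}'
python3 - <<'E'
from h import *
c=snap('scene','scene2'); a=c['color'][50:200,180:300,::-1]; cv2.imwrite('pics/scene2c.png',cv2.resize(a,(480,600),interpolation=cv2.INTER_CUBIC))
E
```

```text
win [442.64997652  -6.21886208]
win [512.97721548  -5.72572335]
win [513.85397131 -82.78329367]
win [443.47391148 -83.36709725]
win [417.84461853  23.72771015]
win [535.21522039  24.20209654]
pad [456.73420242 -18.94530727]
pad [490.09364156 -18.18045358]
pad [490.90289627 -74.8764387 ]
pad [457.34835337 -75.73751602]
0.07007651778714824
time_s: 1.52
position: [0.475, -0.0469, 0.2336]
tcp_rot: [[0.0, 1.0, -0.0], [0.0, -0.0, -1.0], [-1.0, 0.0, -0.0]]
force: [-0.3, 0.2, -0.5]
opening: 0.007
```

View pics/scene2c.png

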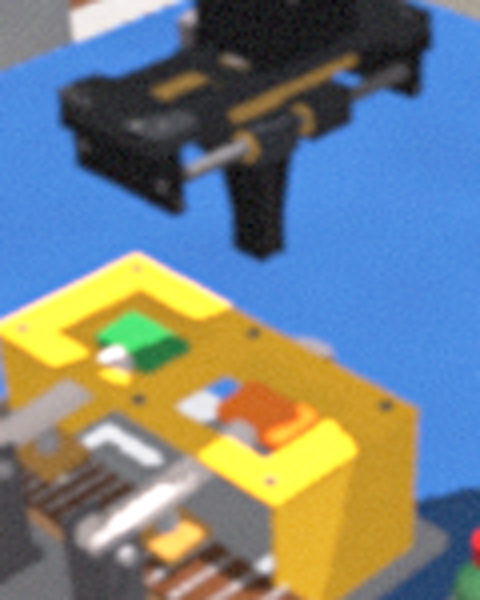

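```bash
python3 -m inch '{"dp":[[20,0,0],[20,0,0],[20,0,0],[20,0,0],[15,0,0],[5,0,0],[5,0,0],[5,0,0],[0,0,0],[0,0,0]],"yaw":[0,0,0,0,0,0,0,0,0,0]}'
python3 - <<'E'
from h import *
print(bot.read_state()['position'])
c=snap('scene','scene3'); a=c['color'][50:200,140:300,::-1]; cv2.imwrite('pics/scene3c.png',cv2.resize(a,(640,600),interpolation=cv2.INTER_CUBIC))
c=snap('wrist','wrist3')
E
```

```text
time_s: 2.4
position: [0.4755, -0.0471, 0.124]
tcp_rot: [[0.001, 1.0, -0.0], [-0.0, -0.0, -1.0], [-1.0, 0.001, 0.0]]
force: [0.7, 0.4, -0.4]
opening: 0.004
[ 0.47548185 -0.04712264  0.12403603]
```

View pics/scene3c.png

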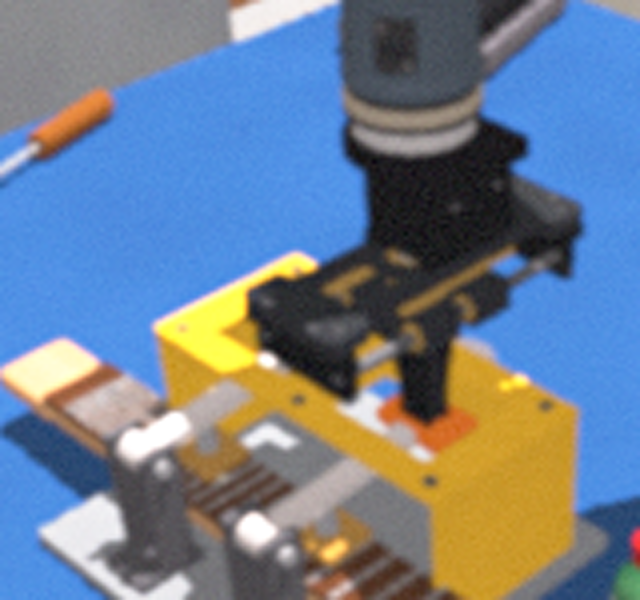

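View pics/wrist3.png

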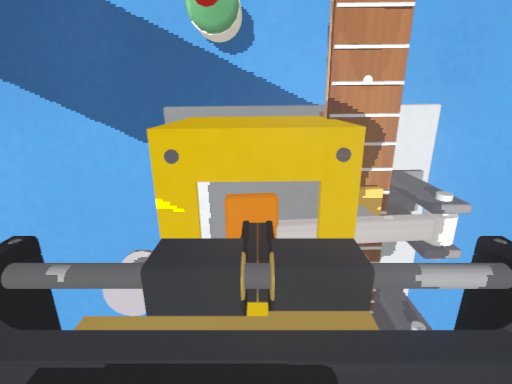

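The closed fingertips are inside the window, over the pad (fingertips near (425,415) in the scene crop), and clear of the yellow edges. I'll press now.

```bash
python3 -m inch '{"dp":[[4,0,0],[4,0,0],[4,0,0],[4,0,0],[4,0,0],[4,0,0],[2,0,0],[0,0,0],[0,0,0]],"yaw":[0,0,0,0,0,0,0,0,0]}'
```

```text
time_s: 3.25
position: [0.475, -0.0471, 0.0996]
tcp_rot: [[0.001, 1.0, 0.0], [-0.001, 0.0, -1.0], [-1.0, 0.001, 0.001]]
force: [-6.3, -0.1, 25.7]
opening: 0.004
```

```bash
python3 -m inch '{"dp":[[0,0,0],[0,0,0],[0,0,0],[1,0,0],[1,0,0],[0,0,0]],"yaw":[0,0,0,0,0,0]}'
python3 - <<'E'
from h import *
print(bot.read_state()['force'],bot.read_state()['position'])
c=snap('scene','scene4'); a=c['color'][80:230,140:300,::-1]; cv2.imwrite('pics/scene4c.png',cv2.resize(a,(640,600),interpolation=cv2.INTER_CUBIC))
c=snap('wrist','wrist4'); a=c['color'][90:290,130:390,::-1]; cv2.imwrite('pics/wrist4c.png',cv2.resize(a,(780,600),interpolation=cv2.INTER_CUBIC))
E
```

```text
time_s: 3.75
position: [0.4751, -0.0472, 0.0993]
tcp_rot: [[0.002, 1.0, 0.001], [-0.001, 0.001, -1.0], [-1.0, 0.002, 0.001]]
force: [-8.7, 0.2, 41.6]
opening: 0.001
[-8.6698482   0.22178116 41.5564003 ] [ 0.47507867 -0.04718347  0.09928319]
```

View pics/scene4c.png

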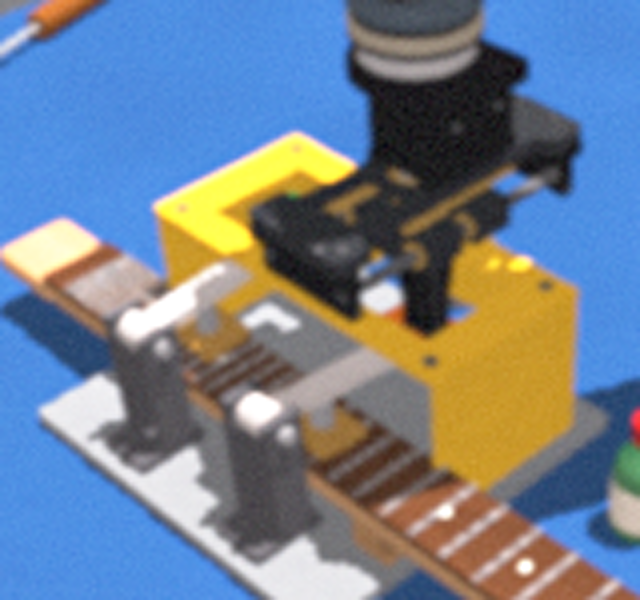

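View pics/wrist4c.png

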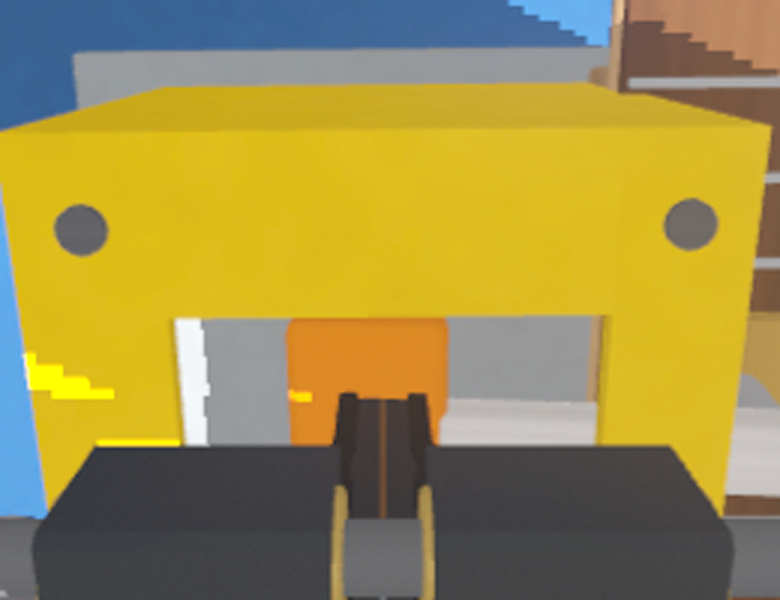

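Another 2 mm of command only raised the force (26→42 N) and did not lower the tip. The x/z force ratio is 0.21, which matches the pad tilted about 0.2 rad, so the lever is at its stop. I'll withdraw straight up.

```bash
python3 -m inch '{"dp":[[1,0,0],[0,0,0],[0,0,0],[-3,0,0],[-5,0,0],[-10,0,0],[-15,0,0],[-20,0,0],[-20,0,0],[-20,0,0],[-20,0,0],[-20,0,0],[0,0,0],[0,0,0],[0,0,0]],"yaw":[0,0,0,0,0,0,0,0,0,0,0,0,0,0,0]}'
python3 - <<'E'
from h import *
print(bot.read_state()['force'],bot.read_state()['position'])
c=snap('scene','scene5'); a=c['color'][80:230,140:300,::-1]; cv2.imwrite('pics/scene5c.png',cv2.resize(a,(640,600),interpolation=cv2.INTER_CUBIC))
c=snap('wrist','wrist5'); a=c['color'][90:290,130:390,::-1]; cv2.imwrite('pics/wrist5c.png',cv2.resize(a,(780,600),interpolation=cv2.INTER_CUBIC))
c=snap('side','side5'); a=c['color'][180:380,170:370,::-1]; cv2.imwrite('pics/side5c.png',cv2.resize(a,(600,600),interpolation=cv2.INTER_CUBIC))
E
```

```text
time_s: 5.1
position: [0.4745, -0.0467, 0.2264]
tcp_rot: [[-0.002, 1.0, -0.0], [0.001, -0.0, -1.0], [-1.0, -0.002, -0.001]]
force: [-0.2, -0.8, -0.3]
opening: 0.004
[-0.18860144 -0.77131125 -0.34581017] [ 0.47446172 -0.04665881  0.22643678]
```

View pics/scene5c.png

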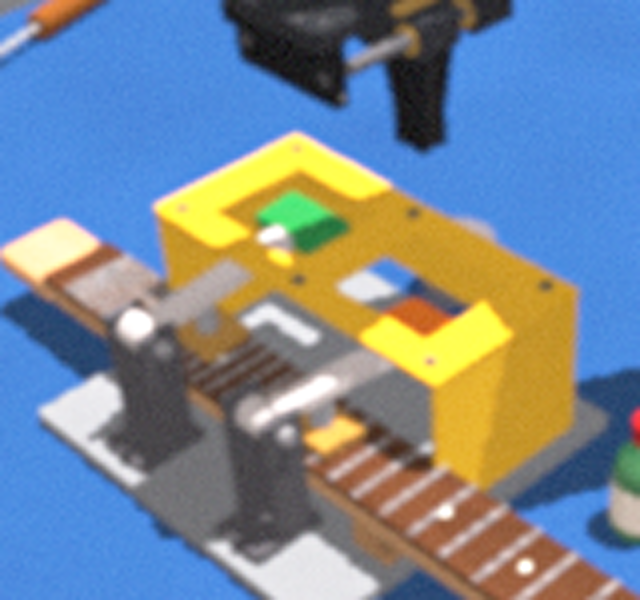

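View pics/wrist5c.png

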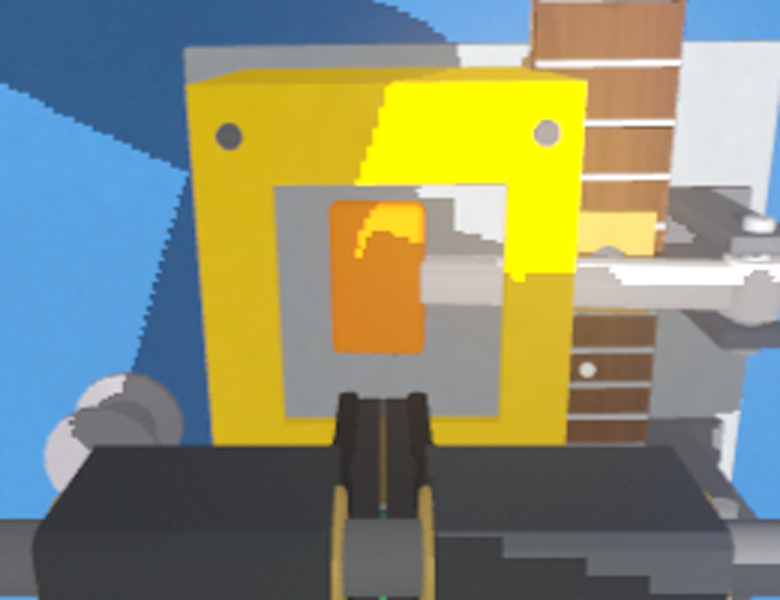

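View pics/side5c.png

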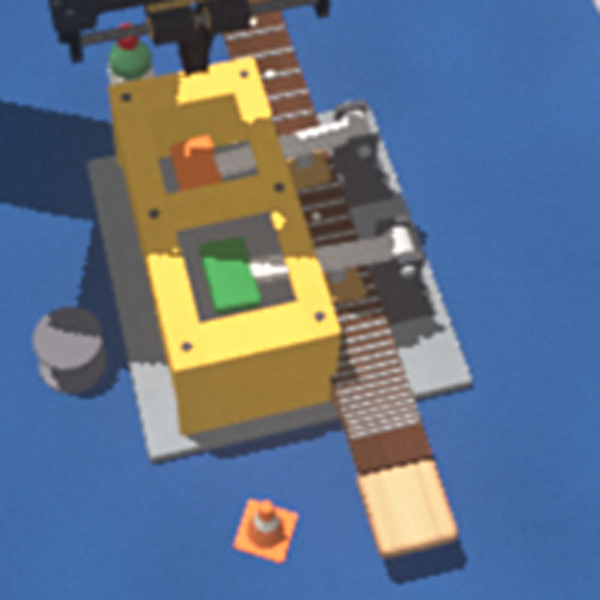

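```bash
python3 - <<'E'
from fit import *
W=lambda u,v:('wrist5',(u/3+130-.33,v/3+90-.33)); S=lambda u,v:('side5',(u/3+170-.33,v/3+180-.33))
W1=lambda u,v:('wrist1',(u/4+180-.4,v/4+100-.4)); S1=lambda u,v:('side1',(u/3+170-.33,v/3+150-.33))
def tri(a,b):
    A=np.zeros((3,3));r=np.zeros(3)
    for t,uv in (a,b):
        p0=ray(t,uv,0);p1=ray(t,uv,.1);d=(p1-p0)/np.linalg.norm(p1-p0);M=np.eye(3)-np.outer(d,d);A+=M;r+=M@p0
    return (np.linalg.solve(A,r)*1e3).round(1)
print('after',tri(W(330,203),S(172,147)),tri(W(424,202),S(212,136)))
print('before',tri(W1(228,243),S1(168,212)),tri(W1(363,240),S1(211,208)))
for z in (.08,.085,.09,.1,.108):
  q=[ray(*W(*k),z)*1e3 for k in [(330,202),(424,203),(424,353),(333,353)]]; print(z,q[0][1]-q[3][1],q[1][1]-q[2][1])
E
python3 - <<'E'
import cv2,numpy as np
a=cv2.imread('pics/scene1.png')[140:200,170:250]; b=cv2.imread('pics/scene5.png')[140:200,170:250]
cv2.imwrite('pics/cmp.png',cv2.resize(np.vstack([a,b]),(640,960)[:2] if 0 else (400,600),interpolation=cv2.INTER_CUBIC))
E
```

```text
after [457.5 -19.9  79.8] [490.6 -18.9  82.5]
before [457.  -18.1 111.8] [490.6 -18.5 106.6]
0.08 57.09863046792742 56.72207709440815
0.085 56.13519241210214 55.76499270848922
0.09 55.17175435627688 54.8079083225703
0.1 53.24487824462631 52.89373955073242
0.108 51.70337735530586 51.36240453326216
```

View pics/cmp.png

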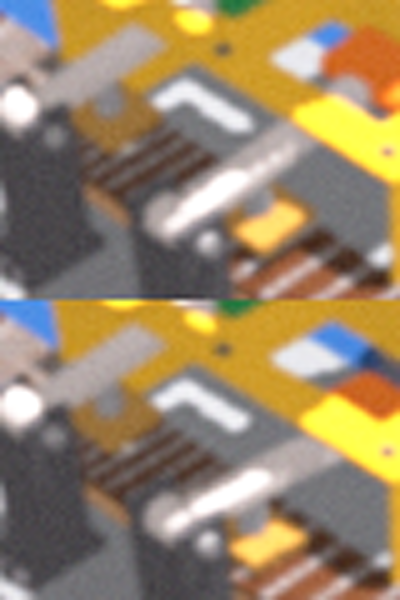

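The pad's top now triangulates to about 81 mm (it was about 109 mm), the brass head has dropped onto the fretboard, and the green lever hasn't moved. I'll hand in.

```bash
python3 - <<'E'
from h import *
a=cv2.imread('pics/side1.png').astype(int);b=cv2.imread('pics/side5.png').astype(int)
for n,(x0,y0,x1,y1) in dict(spool=(178,278,212,320),cone=(245,340,275,370),green=(232,250,265,285)).items(): print(n,np.abs(a-b)[y0:y1,x0:x1].mean().round(1))
s=bot.read_state(); print(s['position'],s['force'])
print(bot.hand_in())
E
```

```text
spool 2.3
cone 0.9
green 1.6
[ 0.47422031 -0.04668241  0.22613542] [-0.39968417 -0.20586779  0.40741546]
the job is handed in; nothing more can be done
None
```

I pressed the orange lever down to its stop through the left guard window with closed fingertips. I then drew straight back up and handed the job in at about 5.3 s, leaving the lever down.

**Lever at its stop:** the force rose from 26 N to 42 N while the fingertips barely moved. The x/z force ratio of about 0.21 matches a pad tilted 0.2 rad. One last 1 mm push followed before I withdrew, and its force was not read. After withdrawal the pad's top face triangulated to about 81 mm (about 109 mm before; about 82 mm expected when fully down). In the scene picture the brass press head has dropped onto the fretboard.

**Guard:** I saw no contact with the yellow guard in the pictures taken during the press.

**Other objects:** before/after pictures show the green lever, spool and cone unchanged. I only judged the glue bottle by eye, and it looked unmoved. The tool is clear, with no contact force.

**Disagreement:** while pressing, the fingertips read about 88 mm, higher than the expected 82 mm. Part of this is the closed fingers resting on the high edge of the tilted pad. The later picture measurement agrees with fully down.

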